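# Pin the hold-down bar in the carver's bench fork

### The arm

A 6-joint arm with a two-finger parallel gripper is mounted at the origin on the work surface. World frame = base frame: x ahead of the robot, y to its left, z up, the work surface at z = 0. Lengths are in m, angles in rad, forces in N, time in s.
With the tool pointing down it reaches from about 0.35 to 0.725 m from the base axis. Payload 4.3 kg.
Tool frame: the origin (TCP) lies at the very end of the fingers, on their centre line; the grasp point (between the pads) lies 19 mm behind it; z points along the fingers, y is the line along which they close (so a half turn about z gives the same grasp; the last joint's range is limited). The gripper opens to 85 mm and grips with 20 to 120 N. Pads are 22 mm wide; open, the fingers measure 114 mm over their backs; the gripper's body (76 mm by 85 mm) begins 54 mm behind the grasp point. The pads swing forward as they close: fully open they stand 13 mm farther back than shut.
Start: joints at [1.208, 0.377, 0.081, 1.274, 0, 1.46], TCP at [0.144, 0.557, 0.192] pointing down, gripper open.
Joint ranges: [-2.72, 2.72], [-0.84, 1.66], [-1.02, 1.22], [-1.77, 2.12], [-1.37, 1.28], [-3.14, 3.14]. Speed limits (rad/s): [2.57, 2.57, 3.14, 3.14, 3.14, 3.14].

### API

Orientations are given as [roll, pitch, yaw] about the fixed x, y, z axes, in that order (R = Rz(yaw) Ry(pitch) Rx(roll)).
In Python, from bench import observe, camera, camera_info, sign_off gives the robot as it stands.
- The arm moves only by the tool drive_tool, never from a script. Its argument "plan" is a list that holds one entry, the list of rows, each a list of 7 numbers: the finger opening in cm, from 0 to 8.54, then the shift along the world's x, y, z in cm, then the turn, a rotation vector about the world's x, y, z in rad. A call has 1 to 20 rows; each row is the pose to reach, as a shift and turn from the pose commanded when the call began; what a row does not reach only later rows make up. A row lasts 1/12 s, in which the tool goes at most 41.7 mm and 7.16 degrees, less where a joint would pass 70% of its speed; a pose out of reach is approached as far as the arm can. A call with a gripper value outside its range is refused whole. The fingers move at their own pace and stop on an object; the grip force is fixed at half the most. Time passes only in rows, so rows that repeat a pose let the fingers close. It gives the time, the measured TCP pose, the force, the opening and the grip force at its end, in the units of the state.
- observe(): the state, without advancing time (a new reading comes with each control period).
- camera(name): name is "side" or "top" or "wrist"; returns (picture, depth): 420x560x3 uint8, red, green, blue; 420x560 float32, m along the optical axis (not along the pixel's ray), 0 where there is no reading.
- camera_info(name): a dict with "K" (3x3 intrinsics, pixels), "k1" (the pictures are not rectified: a ray, as slopes to the right and down, at radius r is drawn at 1 + k1 r^2 times it, then the intrinsics apply), "cam_to_world" (4x4, takes a point from camera to world coordinates). Camera axes: x right, y down, z forward; pixel columns grow to the right and rows downward; lengths in m; the calibration is good to about 2 mm. A picture is of the moment at which its call begins: read the wrist's pose just before it. camera_info takes no time and is no camera call; for the wrist camera it gives the pose at the moment of the call.
- sign_off(): hands the job in; it is judged then, once.
The state is a dict: "time_s": time; "joint_positions": joint angles; "qvel": joint speeds; "tau": joint torques, N m; "tcp_pos": TCP position; "tcp_rot": TCP orientation; "wrist_force": force on the tool from outside, world axes, zero at the start; "moment": the same for the moment, N m; "gripper_width": finger opening in m; "finger_force": force on a finger pad.
Only numpy, scipy, OpenCV 4.12 (cv2) and the standard library are available. Lean on these libraries where they do the work, as an engineer would, in place of code of your own. Each camera call takes 0.05 s, during which the arm holds its last target. There are 200 camera calls.

### The job

On the carver's bench, take the longest of the three headed pins, the one with the biggest head, out of the wooden rack and push it down through the holes of the steel fork and of the bar that lies in it, until its collar sits fully home on top of the fork. Let go of it there, and leave the other two pins in the rack.

Things in the scene. Friction and masses are not known exactly. Their poses are not given: they have to be found in the camera images.
- pin: The longest pin, hanging upright in the rack. Origin: on its axis, underside of its collar; z up to the grip. Collar 44 mm across, 6 thick. Above it a wooden grip 28 mm across, 38 tall (6 to 44 mm above the origin), taken from above. Below it a steel shank 18 mm across, 56 long, the last 12 mm tapering to an 8 mm nose. 0.15 to 0.26 kg.
- fork_seat (a point): Centre of the hole in the fixed fork's 56 mm square top, 72 mm over the bench; z up. Hole: upper cheek 28 mm wide, 10 thick, then the bar's 12 mm lug (24 wide), lower cheek (26 wide); free room for 64 mm down. The flat bar, below the fork's top, runs 250 mm along +x over a panel; stiff pivot, its hole starts up to 4.5 mm aside: the nose pushes it into line, a few N.
- short_pin: Short pin, stays in the rack: shank 18 mm across, 26 long; collar 36 mm, wooden grip 26 mm across, 22 tall; origin as the pin's. The rack is fixed: a board 50 x 260 mm, 12 thick, top 90 mm over the bench, on end legs; three loose 24 mm holes in a row, 80 mm apart, a pin hanging by its collar in each, in any order.
- thin_pin: Thin pin, stays in the rack: shank 10 mm across, 42 long; collar 36 mm across, 6 thick, wooden grip 22 mm across, 22 tall. Origin and axes as the pin's. The three pins' axes lie on the rack's middle line.
Things that resemble listed ones, but are neither listed nor needed, are in the scene too. Leave any black or green look-alike of the pin alone.

How it is judged:
By the outcome, as a careful person would: the job done as asked, in the order asked, and still so for the second after the job is handed in, with the robot touching nothing.
It also fails if it takes over 42 s, if anything falls off the work surface, if the arm or the gripper's body presses on something with over 40 N, if the wrist force passes 120 N, or if a joint passes its speed limit or range.

## Working session

There is one attempt and no reset: what is moved stays moved. The work goes in short steps, Python scripts to look and compute and a tool call to move; the robot and the scene stay as the last step left them, time stands still between calls to the robot, and variables do not carry over. Pictures are saved under pics/ and viewed, at most 10 in all, crops included, and the job is handed in when it is done.

Besides the shell and the picture viewer there is one more tool, called after "Request:" in YAML: its name, and indented under it one key for each argument. drive_tool: Moves the arm, as the interface text tells. Its arguments: {"type":"object","properties":{"plan":{"type":"array"}},"required":["plan"]}

```bash
mkdir -p pics; cat > h.py <<'E'
import numpy as np, cv2
from bench import observe, camera, camera_info, sign_off
def cloud(name, info, depth):
    K=np.array(info["K"]);k1=info["k1"];T=np.array(info["cam_to_world"])
    h,w=depth.shape
    u,v=np.meshgrid(np.arange(w),np.arange(h))
    p=cv2.undistortPoints(np.stack([u,v],-1).reshape(-1,1,2).astype(np.float64),K,np.array([k1,0,0,0.])).reshape(h,w,2)
    P=np.dstack([p[...,0]*depth,p[...,1]*depth,depth])
    W=P@T[:3,:3].T+T[:3,3]
    W[depth==0]=np.nan
    return W
def look(name,fn=None):
    i=camera_info(name); a,d=camera(name)
    if fn: cv2.imwrite("pics/"+fn,a[...,::-1])
    return a,d,cloud(name,i,d)
E
python3 - <<'E'
from h import *
print(observe())
for n in("top","side"):
    a,d,W=look(n,n+".png"); np.savez(n+".npz",a=a,W=W); print(camera_info(n)["cam_to_world"])
t=cv2.imread("pics/top.png");s=cv2.imread("pics/side.png")
E
```

```text
{'time_s': 0.0, 'joint_positions': array([ 1.20766210e+00,  3.78046764e-01,  7.96404120e-02,  1.27439201e+00,
       -9.31392986e-06,  1.46051466e+00]), 'qvel': array([ 0.00042778, -0.00031141,  0.00067436,  0.00094221,  0.00205241,
        0.00073707]), 'tau': array([-3.30411131e-04, -4.63604486e+01,  2.69875842e+01,  2.09831464e-02,
        2.84223024e-04,  2.90424644e-06]), 'tcp_pos': array([0.14357419, 0.55603874, 0.19097587]), 'tcp_rot': array([-3.13960175e+00, -2.11083399e-04,  2.88873990e+00]), 'wrist_force': array([-0.12646095, -1.34058102, -0.13637201]), 'moment': array([ 0.01334127, -0.01234292,  0.00344525]), 'finger_force': 0.0, 'gripper_width': 0.08542132181897656}
[[ 0.01021706 -0.99580238  0.09095726  0.42804165]
 [-0.99994117 -0.01050605 -0.00269899  0.01613968]
 [ 0.00364326 -0.09092433 -0.99585114  0.9715674 ]
 [ 0.          0.          0.          1.        ]]
[[-0.92405081 -0.2320651   0.30376946  0.32992174]
 [-0.382053    0.53389636 -0.75431438  0.54169807]
 [ 0.01286863 -0.81308085 -0.58200853  0.50685853]
 [ 0.          0.          0.          1.        ]]
```

View pics/top.png

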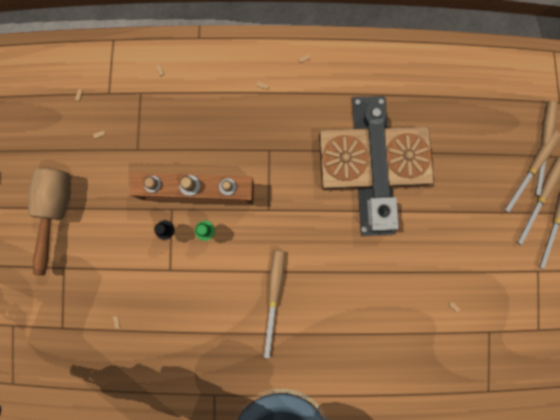

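View pics/side.png

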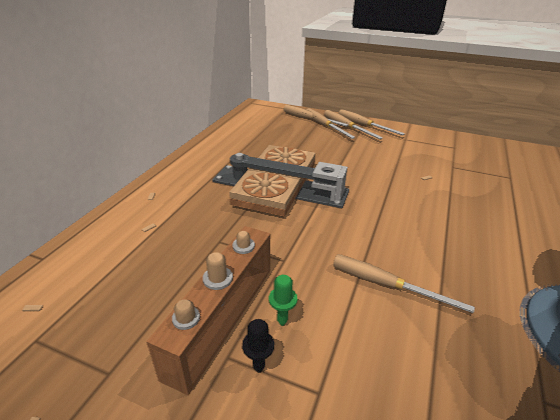

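Top view candidates: rack pins at (152,184), (190,185) and (228,186), plus the black look-alike at (165,230) and the green one at (204,230). The middle pin at (190,185) has the biggest head and tallest grip. The fork hole is at about (384,211). In the side view the middle pin at (217,268) is also the tallest.

```bash
python3 - <<'E'
from h import *
np.set_printoptions(precision=4,suppress=True)
z=np.load("top.npz");W=z["W"];a=z["a"]
def reg(n,u0,u1,v0,v1,z0,z1):
    P=W[v0:v1,u0:u1].reshape(-1,3);P=P[(P[:,2]>z0)&(P[:,2]<z1)]
    if len(P)==0: print(n,'none');return
    print(n,len(P),"med",np.median(P,0),"mid",(P.min(0)+P.max(0))/2,"ext",np.ptp(P,axis=0),"zmax",P[:,2].max())
for n,u,v in(("L",152,184),("M",190,185),("R",228,186),("blk",165,230),("grn",204,230)):
    reg(n+" grip",u-14,u+14,v-14,v+14,.105 if n in"LMR" else .05,.2)
    reg(n+" collar",u-14,u+14,v-14,v+14,.093 if n in"LMR" else .02,.102 if n in 'LMR' else .2)
reg("rack",125,260,165,210,.084,.0935)
reg("fork top",360,405,190,235,.062,.085)
reg("bar",365,390,120,190,.03,.07)
reg("bench",250,300,100,150,-.05,.05)
# fork hole
print(W[195:232:3,384,2]); 
z=np.load("side.npz");W=z["W"]
reg("side M",195,240,245,290,.112,.2)
reg("side L",165,200,290,330,.11,.2)
reg("side R",230,255,225,252,.11,.2)
reg("side fork",310,350,160,190,.066,.08)
c=cv2.resize(a[140:250,120:270],None,fx=4,fy=4,interpolation=2);d=cv2.resize(a[180:245,350:420],None,fx=5,fy=5,interpolation=2)
o=np.zeros((440,600+200,3),np.uint8);o[:,:600]=c;e=cv2.resize(d,(200,186));o[:186,600:]=e
cv2.imwrite("pics/crop1.png",o[...,::-1])
E
```

```text
L grip 124 med [0.5658 0.2749 0.1171] mid [0.5664 0.2771 0.1125] ext [0.025  0.0231 0.0151] zmax 0.12009649785312504
L collar 106 med [0.559  0.2694 0.0957] mid [0.5657 0.2786 0.0975] ext [0.047  0.0581 0.0089] zmax 0.10189968400683236
M grip 179 med [0.5619 0.1943 0.132 ] mid [0.5635 0.1963 0.1221] ext [0.0271 0.0273 0.0313] zmax 0.13775381092702588
M collar 167 med [0.5557 0.1878 0.096 ] mid [0.563  0.1975 0.0973] ext [0.0489 0.0582 0.0085] zmax 0.10150477374223443
R grip 92 med [0.5605 0.1174 0.1167] mid [0.5612 0.1181 0.1132] ext [0.0207 0.0203 0.0146] zmax 0.12051393762289486
R collar 143 med [0.5583 0.1138 0.0959] mid [0.5624 0.1187 0.0968] ext [0.0466 0.0553 0.0077] zmax 0.10068802421547751
blk grip 338 med [0.4694 0.2509 0.0734] mid [0.4703 0.2557 0.0798] ext [0.0432 0.0417 0.0481] zmax 0.10382719621084402
blk collar 338 med [0.4694 0.2509 0.0734] mid [0.4703 0.2557 0.0798] ext [0.0432 0.0417 0.0481] zmax 0.10382719621084402
grn grip 309 med [0.4694 0.165  0.0661] mid [0.4704 0.1687 0.0809] ext [0.0412 0.0412 0.0461] zmax 0.10395840856311744
grn collar 309 med [0.4694 0.165  
[... 436 characters left out ...]
579102931572
bench 2490 med [0.7243 0.0202 0.0003] mid [0.7254 0.0212 0.0006] ext [0.1223 0.117  0.0126] zmax 0.00685291608880334
[0.0606 0.0717 0.0752 0.0705 0.0482 0.0099 0.0061 0.0399 0.0724 0.0729
 0.0686 0.0718 0.0106]
side M 363 med [0.559  0.2047 0.1288] mid [0.5625 0.199  0.123 ] ext [0.0268 0.0268 0.0219] zmax 0.13401250022519035
side L 258 med [0.5627 0.2814 0.1158] mid [0.5646 0.2794 0.1141] ext [0.0246 0.0239 0.0082] zmax 0.11819856231774883
side R 110 med [0.559  0.1222 0.1146] mid [0.5605 0.1194 0.1138] ext [0.0205 0.0209 0.0076] zmax 0.11760728026859224
side fork 377 med [ 0.5055 -0.211   0.07  ] mid [ 0.5099 -0.2154  0.0692] ext [0.0701 0.06   0.0063] zmax 0.07234640219625016
```

View pics/crop1.png

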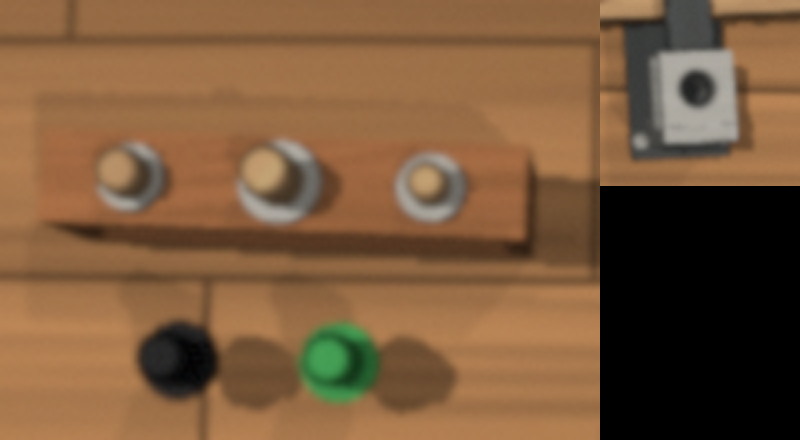

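The crop shows the middle pin, whose grip is at about (265,170) in the crop, is clearly the tallest with the widest collar. Its top is measured at about 0.135 m, which matches 90+44 mm. The black and green pins stand separately in front of the rack. I'm moving above the chosen pin, with the fingers closing along x.

Request:
drive_tool:
  plan:
    - [[8.5, 41.9, -36, 2, 0, 0, -1.318], [8.5, 41.9, -36, 2, 0, 0, -1.318], [8.5, 41.9, -36, 2, 0, 0, -1.318], [8.5, 41.9, -36, 2, 0, 0, -1.318], [8.5, 41.9, -36, 2, 0, 0, -1.318], [8.5, 41.9, -36, 2, 0, 0, -1.318], [8.5, 41.9, -36, 2, 0, 0, -1.318], [8.5, 41.9, -36, 2, 0, 0, -1.318], [8.5, 41.9, -36, 2, 0, 0, -1.318], [8.5, 41.9, -36, 2, 0, 0, -1.318], [8.5, 41.9, -36, 2, 0, 0, -1.318], [8.5, 41.9, -36, 2, 0, 0, -1.318], [8.5, 41.9, -36, 2, 0, 0, -1.318], [8.5, 41.9, -36, 2, 0, 0, -1.318], [8.5, 41.9, -36, 2, 0, 0, -1.318], [8.5, 41.9, -36, 2, 0, 0, -1.318], [8.5, 41.9, -36, 2, 0, 0, -1.318], [8.5, 41.9, -36, 2, 0, 0, -1.318], [8.5, 41.9, -36, 2, 0, 0, -1.318]]

```text
time_s: 1.68
tcp_pos: [0.5617, 0.198, 0.2121]
tcp_rot: [-3.141, -0.0, 1.573]
wrist_force: [-0.1, 0.6, -0.1]
gripper_width: 0.0846
finger_force: 0.0
```

```bash
python3 - <<'E'
from h import *
np.set_printoptions(precision=4,suppress=True)
o=observe();print(o['time_s'],o['tcp_pos'],o['tcp_rot'],o['qvel'],o['joint_positions'])
a,d,W=look("wrist","w1.png")
P=W.reshape(-1,3)
for n,y in(("L",.278),("M",.197),("R",.118)):
  for z0,z1 in((.128,.142),(.105,.142),(.115,.124),(.092,.1)):
    Q=P[(abs(P[:,2]-(z0+z1)/2)<(z1-z0)/2)&(abs(P[:,0]-.563)<.03)&(abs(P[:,1]-y)<.03)]
    if len(Q)>5: print(n,z0,len(Q),np.median(Q,0),(Q.min(0)+Q.max(0))/2,np.ptp(Q,axis=0))
E
```

```text
1.6833 [0.5617 0.198  0.2121] [-3.1414 -0.0001  1.573 ] [-0.0026  0.0002  0.0045 -0.0005 -0.002  -0.0023] [0.2323 0.4181 0.1938 1.3467 0.0002 1.801 ]
L 0.105 704 [0.5657 0.2754 0.1181] [0.5661 0.2753 0.1166] [0.0253 0.0248 0.0084]
L 0.115 615 [0.5656 0.2753 0.1183] [0.5665 0.2757 0.1179] [0.0242 0.0238 0.0058]
L 0.092 618 [0.5651 0.2768 0.0967] [0.566  0.2783 0.0955] [0.0492 0.0593 0.007 ]
M 0.128 723 [0.5633 0.1974 0.1341] [0.5638 0.196  0.1324] [0.0259 0.0275 0.0085]
M 0.105 857 [0.5633 0.1993 0.1337] [0.5635 0.196  0.1209] [0.0265 0.0275 0.0316]
M 0.115 56 [0.5633 0.208  0.1194] [0.5633 0.2049 0.1195] [0.0255 0.0095 0.009 ]
M 0.092 687 [0.5624 0.2057 0.0966] [0.5631 0.1972 0.0959] [0.0477 0.059  0.0078]
R 0.105 392 [0.5617 0.1198 0.1168] [0.5612 0.1168 0.1127] [0.0217 0.0206 0.0153]
R 0.115 260 [0.5617 0.1175 0.1182] [0.5612 0.1164 0.1177] [0.0192 0.0192 0.0053]
R 0.092 477 [0.5616 0.1248 0.0966] [0.5616 0.1183 0.096 ] [0.0491 0.059  0.0079]
```

View pics/w1.png

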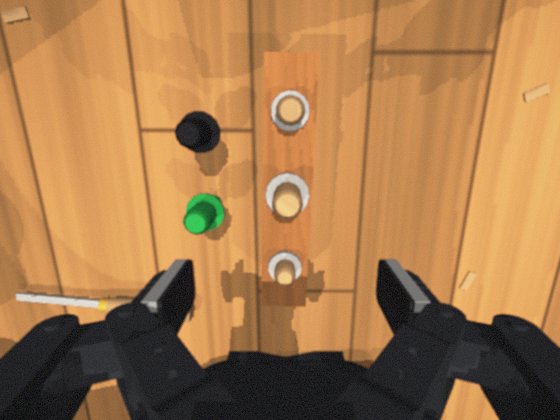

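The wrist view shows the chosen middle pin at (288,200), the others at (290,108) and (285,270), and the fingers clear on both sides. The pin axis is about (0.5635, 0.1967). Descending and closing.

Request:
drive_tool:
  plan:
    - [[8.5, 0.2, -0.1, -3, 0, 0, 0], [8.5, 0.2, -0.1, -6, 0, 0, 0], [8.5, 0.2, -0.1, -8.5, 0, 0, 0], [8.5, 0.2, -0.1, -10.2, 0, 0, 0], [8.5, 0.2, -0.1, -11, 0, 0, 0], [8.5, 0.2, -0.1, -11, 0, 0, 0], [8.5, 0.2, -0.1, -11, 0, 0, 0], [2, 0.2, -0.1, -11, 0, 0, 0], [2, 0.2, -0.1, -11, 0, 0, 0], [2, 0.2, -0.1, -11, 0, 0, 0], [2, 0.2, -0.1, -11, 0, 0, 0], [2, 0.2, -0.1, -11, 0, 0, 0], [2, 0.2, -0.1, -11, 0, 0, 0], [2, 0.2, -0.1, -11, 0, 0, 0], [2, 0.2, -0.1, -11, 0, 0, 0], [2, 0.2, -0.1, -11, 0, 0, 0], [2, 0.2, -0.1, -11, 0, 0, 0]]

```text
time_s: 3.15
tcp_pos: [0.5647, 0.1958, 0.1019]
tcp_rot: [-3.141, 0.0, 1.571]
wrist_force: [-0.7, 0.9, 0.6]
gripper_width: 0.02
finger_force: 0.0
```

The fingers closed to 20 mm with no force, so the grasp isn't right. I'll look before doing anything else.

```bash
python3 - <<'E'
from h import *
np.set_printoptions(precision=4,suppress=True)
o=observe();print(o['gripper_width'],o['finger_force'],o['tcp_pos'],o['wrist_force'])
a,d,W=look("wrist"); b,_,_=look("side")
cv2.imwrite("pics/x2.png",np.hstack([cv2.resize(a,(400,300)),cv2.resize(b[180:390,120:400],(400,300))])[...,::-1])
E
```

```text
0.019989015993589217 0.0 [0.5647 0.1958 0.1019] [-0.6798  0.8581  0.6384]
```

View pics/x2.png

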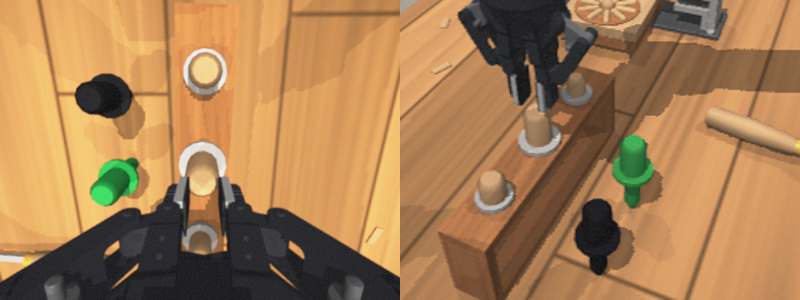

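The gripper stands beside the pin: in the side crop the tips (530,105) are behind and above the grip (537,125), and nothing was touched. I'll measure where the fingertips really are.

```bash
python3 - <<'E'
from h import *
np.set_printoptions(precision=4,suppress=True)
for n in("side","wrist","top"):
    a,d,W=look(n)
    dark=(a.max(-1)<110)&(np.ptp(a.astype(int),axis=-1)<25)
    m=dark&(abs(W[...,0]-.56)<.07)&(W[...,1]>.10)&(W[...,1]<.25)&(W[...,2]>.1)&(W[...,2]<.30)
    P=W[m]
    print(n,len(P))
    if len(P)<20: continue
    for z0 in np.arange(.1,.22,.01):
        Q=P[(P[:,2]>=z0)&(P[:,2]<z0+.01)]
        if len(Q)>3: print(round(z0,3),len(Q),Q.min(0),Q.max(0),np.median(Q,0))
E
```

```text
side 5159
0.14 64 [0.5423 0.1887 0.1404] [0.5764 0.2083 0.1498] [0.5748 0.2014 0.1457]
0.15 125 [0.5408 0.1862 0.15  ] [0.5865 0.2086 0.1598] [0.574  0.203  0.1547]
0.16 134 [0.5408 0.187  0.16  ] [0.587  0.2088 0.17  ] [0.5637 0.2014 0.1648]
0.17 126 [0.5404 0.1862 0.1701] [0.5868 0.2094 0.1799] [0.575  0.2036 0.1752]
0.18 217 [0.5238 0.1847 0.1801] [0.6023 0.2115 0.19  ] [0.5768 0.2074 0.1867]
0.19 378 [0.5185 0.1854 0.19  ] [0.6105 0.2116 0.2   ] [0.5489 0.208  0.1945]
0.2 313 [0.5121 0.18   0.2002] [0.6134 0.2149 0.21  ] [0.5473 0.2085 0.206 ]
0.21 402 [0.5077 0.1818 0.21  ] [0.6199 0.2155 0.22  ] [0.5743 0.2087 0.2147]
wrist 50860
0.14 36 [0.5448 0.1903 0.1457] [0.5764 0.2058 0.15  ] [0.5751 0.2013 0.1483]
0.15 334 [0.5421 0.1868 0.15  ] [0.5881 0.2062 0.16  ] [0.5751 0.2017 0.1559]
0.16 495 [0.5421 0.1873 0.16  ] [0.5881 0.2062 0.17  ] [0.575  0.2016 0.1653]
0.17 683 [0.5421 0.1833 0.17  ] [0.588  0.2064 0.18  ] [0.5552 0.1985 0.1786]
0.18 1372 [0.5245 0.1853 0.18  ] [0.6052 0.2089 0.19  ] [0.5752 0.2062 0.1873]
0.19 6337 [0.5182 0.1824 0.19  ] [0.6114 0.2089 0.2   ] [0.5762 0.2015 0.1974]
0.2 5001 [0.5139 0.1824 0.2   ] [0.6168 0.2126 0.21  ] [0.5551 0.2055 0.2053]
0.21 10301 [0.5079 0.1817 0.21  ] [0.6225 0.2128 0.22  ] [0.5652 0.2054 0.2158]
top 574
0.1 14 [0.5506 0.117  0.1007] [0.5688 0.1915 0.1095] [0.555  0.1838 0.1039]
0.11 11 [0.5501 0.1239 0.1113] [0.5697 0.1957 0.1164] [0.5594 0.1284 0.1136]
0.15 8 [0.5419 0.185  0.1508] [0.552  0.1922 0.1599] [0.5485 0.1886 0.1561]
0.18 8 [0.5387 0.1828 0.1824] [0.5495 0.1892 0.1891] [0.5427 0.1844 0.1862]
0.19 46 [0.5276 0.1839 0.1902] [0.5451 0.2001 0.1999] [0.5352 0.1918 0.1959]
0.2 18 [0.5167 0.1828 0.2002] [0.5433 0.1982 0.2085] [0.5301 0.1852 0.2041]
0.21 32 [0.5137 0.1791 0.21  ] [0.612  0.2087 0.2194] [0.5254 0.1848 0.2139]
```

Side and wrist cameras agree that the fingertips end at z≈0.14, directly over the pin, while the reported TCP z is 0.102. I'll pin down that ~4 cm offset, without the colour threshold.

```bash
python3 - <<'E'
from h import *
np.set_printoptions(precision=4,suppress=True)
for n in("side","wrist"):
    a,d,W=look(n)
    grey=np.ptp(a.astype(int),axis=-1)<30
    m=(abs(W[...,0]-.564)<.028)&(abs(W[...,1]-.197)<.02)&(W[...,2]>.12)&(W[...,2]<.15)
    for nm,mm in(("grey",m&grey),("other",m&~grey)):
        P=W[mm]
        if len(P)<2: continue
        h=np.histogram(P[:,2],bins=np.arange(.12,.1501,.002))
        print(n,nm,h[0],P[P[:,2].argsort()[:5 if nm=='grey' else 0]])
E
```

```text
side grey [ 0  0  0  0  1  1  0  0  0  2  6 16 19 22 24] [[0.5541 0.1914 0.1296]
 [0.5532 0.1956 0.1316]
 [0.5754 0.1923 0.1399]
 [0.5755 0.1947 0.14  ]
 [0.5487 0.1995 0.1403]]
side other [20 18 20 24 47 42 73  1  0  2  0  4  2  3  4] []
wrist grey [ 0  0  1  1  1  1  0  0  0  0  0  0  5 40 50] [[0.5766 0.2    0.1248]
 [0.5771 0.1975 0.1261]
 [0.5759 0.1896 0.1299]
 [0.5758 0.1924 0.1307]
 [0.5507 0.2052 0.1455]]
wrist other [ 38  51  57  46  98 276 348 981  22   0   4  14   9  29  39] []
```

Two cameras agree: the true tip is about 3.9 cm above the reported TCP, sideways position is correct, and the fingers closed just over the pin's top. I'll open, go 3.8 cm lower and close again.

Request:
drive_tool:
  plan:
    - [[8.5, -0.1, 0, 0, 0, 0, 0], [8.5, -0.1, 0, 0, 0, 0, 0], [8.5, -0.1, 0, 0, 0, 0, 0], [8.5, -0.1, 0, 0, 0, 0, 0], [8.5, -0.1, 0, 0, 0, 0, 0], [8.5, -0.1, 0, 0, 0, 0, 0], [8.5, -0.1, 0, 0, 0, 0, 0], [8.5, -0.1, 0, 0, 0, 0, 0], [8.5, -0.1, 0, -1, 0, 0, 0], [8.5, -0.1, 0, -2, 0, 0, 0], [8.5, -0.1, 0, -3, 0, 0, 0], [8.5, -0.1, 0, -3.8, 0, 0, 0], [8.5, -0.1, 0, -3.8, 0, 0, 0], [8.5, -0.1, 0, -3.8, 0, 0, 0]]

```text
time_s: 4.67
tcp_pos: [0.5627, 0.1955, 0.0627]
tcp_rot: [-3.139, 0.001, 1.571]
wrist_force: [0.9, 0.3, 0.5]
gripper_width: 0.0849
finger_force: 0.0
```

Request:
drive_tool:
  plan:
    - [[2, 0, 0, 0, 0, 0, 0], [2, 0, 0, 0, 0, 0, 0], [2, 0, 0, 0, 0, 0, 0], [2, 0, 0, 0, 0, 0, 0], [2, 0, 0, 0, 0, 0, 0], [2, 0, 0, 0, 0, 0, 0], [2, 0, 0, 0, 0, 0, 0], [2, 0, 0, 0, 0, 0, 0], [2, 0, 0, 0, 0, 0, 0], [2, 0, 0, 0, 0, 0, 0]]

```text
time_s: 5.5
tcp_pos: [0.5643, 0.1959, 0.0646]
tcp_rot: [3.14, -0.0, 1.571]
wrist_force: [-1.5, 0.2, 5.4]
gripper_width: 0.0265
finger_force: 59.7
```

Request:
drive_tool:
  plan:
    - [[2, 0, 0, 1, 0, 0, 0], [2, 0, 0, 2, 0, 0, 0], [2, 0, 0, 3.5, 0, 0, 0], [2, 0, 0, 5.5, 0, 0, 0], [2, 0, 0, 7.5, 0, 0, 0], [2, 0, 0, 9.5, 0, 0, 0], [2, 0, 0, 11.5, 0, 0, 0], [2, 0, 0, 12, 0, 0, 0], [2, 0, 0, 12, 0, 0, 0], [2, 0, 0, 12, 0, 0, 0], [2, 0, 0, 12, 0, 0, 0]]

```text
time_s: 6.42
tcp_pos: [0.5628, 0.1955, 0.1823]
tcp_rot: [-3.139, 0.001, 1.571]
wrist_force: [-0.2, -0.2, -4.0]
gripper_width: 0.026
finger_force: 59.4
```

```bash
python3 - <<'E'
from h import *
np.set_printoptions(precision=4,suppress=True)
o=observe();print(o['time_s'],o['gripper_width'],o['finger_force'],o['tcp_pos'],o['tcp_rot'],o['wrist_force'])
# fork hole estimate: top cam (deep pixels within fork top), undistorted ray intersect z=.072
i=camera_info("top");a,d,W=look("top");np.savez("top2.npz",a=a,W=W)
K=np.array(i["K"]);T=np.array(i["cam_to_world"])
def ray(u,v,z,i):
    K=np.array(i["K"]);T=np.array(i["cam_to_world"])
    p=cv2.undistortPoints(np.array([[[u,v]]],float),K,np.array([i["k1"],0,0,0.]))[0,0]
    r=T[:3,:3]@np.array([p[0],p[1],1]);return T[:3,3]+r*(z-T[2,3])/r[2]
g=a.astype(int).sum(-1)
m=((g<190)&(np.indices(g.shape)[0]>198)&(np.indices(g.shape)[0]<224)&(np.indices(g.shape)[1]>372)&(np.indices(g.shape)[1]<396)).astype(np.uint8)
n,l,s,c=cv2.connectedComponentsWithStats(m)
for k in range(1,n):
    if s[k,4]>10: print(s[k],c[k],ray(*c[k],.072,i),ray(*c[k],.066,i))
# light top mask
m=((g>330)&(np.ptp(a.astype(int),axis=-1)<30)).astype(np.uint8); m[:190]=0;m[235:]=0;m[:,:360]=0;m[:,408:]=0
ct=max(cv2.findContours(m,0,2)[0],key=cv2.contourArea);r=cv2.minAreaRect(ct);print("rect",r,ray(*r[0],.072,i),[ray(*p,.072,i)[:2] for p in cv2.boxPoints(r)])
b,_,V=look("side")
A=cv2.resize(a[190:235,355:415],(400,300),interpolation=2);B=cv2.resize(b[120:330,150:430],(400,300))
cv2.imwrite("pics/x3.png",np.hstack([A,B])[...,::-1])
E
```

```text
6.4167 0.026024436933919357 59.38760873861611 [0.5628 0.1955 0.1823] [-3.139   0.0007  1.5707] [-0.184  -0.1964 -3.9692]
[379 206   9   9  49] [382.4694 209.6939] [ 0.5183 -0.2135  0.072 ] [ 0.5189 -0.215   0.066 ]
rect ((382.45355224609375, 213.3031005859375), (33.39253616333008, 29.46791648864746), 86.18592071533203) [ 0.5105 -0.2133  0.072 ] [array([ 0.544 , -0.1793]), array([ 0.5491, -0.2437]), array([ 0.4771, -0.2474]), array([ 0.4724, -0.1835])]
```

View pics/x3.png

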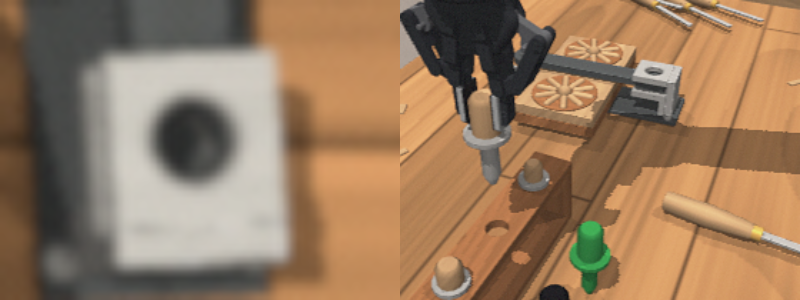

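The pin is held upright and lifted, and the other two pins are still in the rack. The fork hole is at about (383.6,210.5) in the full top view, giving roughly (0.5165, -0.216), centred on the fork's top square. I'm moving next to the fork, 5 cm past it in y, to check with the wrist camera.

Request:
drive_tool:
  plan:
    - [[2, -0.2, -2, 0, 0, 0, 0], [2, -0.6, -6, 0, 0, 0, 0], [2, -1, -10, 0, 0, 0, 0], [2, -1.4, -14, 0, 0, 0, 0], [2, -1.8, -18, 0, 0, 0, 0], [2, -2.2, -22, 0, 0, 0, 0], [2, -2.6, -26, 0, 0, 0, 0], [2, -3, -30, 0, 0, 0, 0], [2, -3.4, -34, 0, 0, 0, 0], [2, -3.8, -38, 0, 0, 0, 0], [2, -4.2, -42, 0, 0, 0, 0], [2, -4.5, -45, 0, 0, 0, 0], [2, -4.6, -46.1, 0, 0, 0, 0], [2, -4.6, -46.1, 0, 0, 0, 0], [2, -4.6, -46.1, 0, 0, 0, 0], [2, -4.6, -46.1, 0, 0, 0, 0], [2, -4.6, -46.1, 0, 0, 0, 0]]

```text
time_s: 7.93
tcp_pos: [0.5179, -0.2635, 0.1837]
tcp_rot: [-3.141, -0.001, 1.573]
wrist_force: [0.8, -0.1, -2.5]
gripper_width: 0.0257
finger_force: 59.4
```

```bash
python3 - <<'E'
from h import *
np.set_printoptions(precision=4,suppress=True)
o=observe();print(o['time_s'],o['gripper_width'],o['finger_force'],o['tcp_pos'],o['tcp_rot'],o['wrist_force'])
i=camera_info("wrist");a,d,W=look("wrist","w4.png");np.savez("w4.npz",a=a,W=W,K=i["K"],k1=i["k1"],T=i["cam_to_world"])
P=W[np.isfinite(W[...,2])&(abs(W[...,2]-.072)<.004)&(abs(W[...,0]-.516)<.05)&(abs(W[...,1]+.216)<.05)]
print(len(P),np.median(P,0),P.min(0),P.max(0))
b,_,V=look("side")
for n,X in(("wrist",W),("side",V)):   # pin shank
    m=(abs(X[...,0]-.5165)<.04)&(abs(X[...,1]+.266)<.04)&(X[...,2]>.12)&(X[...,2]<.26)
    Q=X[m];print(n,len(Q))
    for z0 in np.arange(.12,.26,.01):
        R=Q[(Q[:,2]>=z0)&(Q[:,2]<z0+.01)]
        if len(R)>5: print(round(z0,2),len(R),R.min(0),R.max(0))
E
```

```text
7.9333 0.025653186068526575 59.401198122650385 [ 0.5179 -0.2635  0.1837] [-3.1411 -0.0009  1.5728] [ 0.8101 -0.142  -2.4895]
3684 [ 0.5056 -0.2177  0.0728] [ 0.475  -0.2475  0.0683] [ 0.5445 -0.189   0.0753]
wrist 7757
0.16 11 [ 0.5138 -0.2561  0.165 ] [ 0.5226 -0.2545  0.1685]
0.21 1580 [ 0.4973 -0.2624  0.21  ] [ 0.5387 -0.2414  0.22  ]
0.22 425 [ 0.4987 -0.2597  0.2201] [ 0.5378 -0.2498  0.23  ]
0.23 947 [ 0.4914 -0.2597  0.23  ] [ 0.5448 -0.2495  0.24  ]
0.24 1451 [ 0.4916 -0.277   0.24  ] [ 0.545  -0.2495  0.25  ]
0.25 3343 [ 0.4916 -0.276   0.25  ] [ 0.5449 -0.2502  0.26  ]
side 756
0.15 16 [ 0.5123 -0.2626  0.1516] [ 0.5234 -0.2543  0.1595]
0.16 30 [ 0.5099 -0.2599  0.1603] [ 0.5258 -0.2506  0.1694]
0.17 35 [ 0.5091 -0.2602  0.17  ] [ 0.5261 -0.2512  0.1799]
0.18 35 [ 0.5095 -0.2597  0.1801] [ 0.5251 -0.2514  0.1899]
0.19 38 [ 0.5093 -0.2603  0.1901] [ 0.5267 -0.2503  0.2   ]
0.2 31 [ 0.4975 -0.2613  0.2007] [ 0.5369 -0.2398  0.2099]
0.21 115 [ 0.4971 -0.277   0.21  ] [ 0.5388 -0.2363  0.2199]
0.22 80 [ 0.4961 -0.2685  0.2201] [ 0.542  -0.245   0.2297]
0.23 124 [ 0.4917 -0.2676  0.23  ] [ 0.545  -0.2458  0.2399]
0.24 132 [ 0.4915 -0.2687  0.24  ] [ 0.5445 -0.2443  0.25  ]
0.25 120 [ 0.4918 -0.2736  0.2501] [ 0.5454 -0.248   0.2597]
```

View pics/w4.png

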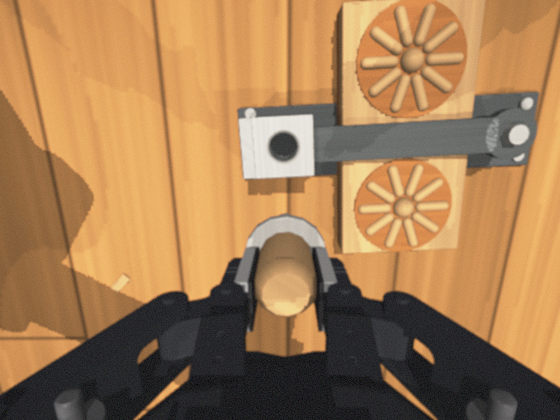

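The wrist view shows the fork's square top with its hole at (284,146) and the held pin's collar around (286,240), its far edge at row 214. I'll fit both rims.

```bash
python3 - <<'E'
from h import *
np.set_printoptions(precision=4,suppress=True)
f=np.load("w4.npz");a=f["a"];W=f["W"];K=f["K"];k1=float(f["k1"]);T=f["T"]
def ray(uv,z):
    p=cv2.undistortPoints(np.array(uv,float).reshape(-1,1,2),K,np.array([k1,0,0,0.]))[:,0]
    r=np.c_[p,np.ones(len(p))]@T[:3,:3].T;return T[:3,3]+r*((z-T[2,3])/r[:,2])[:,None]
g=a.astype(int).sum(-1)
m=(g<300).astype(np.uint8);M=np.zeros_like(m);M[125:168,262:308]=m[125:168,262:308]
n,l,s,c=cv2.connectedComponentsWithStats(M);k=l[146,284]
ct=cv2.findContours((l==k).astype(np.uint8),0,1)[0][0][:,0]
R=ray(ct,.072);(cx,cy),r=cv2.minEnclosingCircle(R[:,:2].astype(np.float32))
e=cv2.fitEllipse(R[:,:2].astype(np.float32)*1000);print("hole",s[k],c[k],cx,cy,r,e)
# fork top rect
w=((g>480)&(np.ptp(a.astype(int),axis=-1)<40)).astype(np.uint8);Z=np.zeros_like(w);Z[105:190,230:325]=w[105:190,230:325]
cc=max(cv2.findContours(Z,0,1)[0],key=cv2.contourArea)[:,0];R=ray(cc,.072)[:,:2]
print("rect",cv2.minAreaRect((R*1000).astype(np.float32)))
# collar: grey points at z .205-.218
q=(np.ptp(a.astype(int),axis=-1)<35)&(W[...,2]>.205)&(W[...,2]<.219)&(abs(W[...,0]-.518)<.024)
P=W[q];print("collar",len(P),np.percentile(P[:,2],[2,50,98]))
ed=[]
ys,xs=np.where(q)
for u in range(255,320,3):
    v=ys[xs==u]
    if len(v): ed.append((u,v.min()))
zt=np.percentile(P[:,2],75)
E=ray(ed,zt)[:,:2]
from scipy.optimize import least_squares
s=least_squares(lambda p:np.hypot(*(E-p).T)-.022,[.518,-.262],loss="soft_l1",f_scale=.0005)
print("zt",zt,"pin axis",s.x,"res",np.abs(s.fun).mean(), "hole-pin",)
E
```

```text
hole [270 133  27  28 595] [283.0118 146.0252] 0.5155399441719055 -0.21799686551094055 0.01299857348203659 ((515.706787109375, -217.94430541992188), (24.673442840576172, 24.984405517578125), 75.95284271240234)
rect ((509.5952453613281, -215.20948791503906), (68.56623077392578, 64.88865661621094), 2.6466445922851562)
collar 1396 [0.214  0.2159 0.2173]
zt 0.21630445275121232 pin axis [ 0.518  -0.2635] res 0.0002457350963366884 hole-pin
```

Relative to the pin axis at (0.518, -0.2635), the hole is about -2 mm in x and +46 mm in y. The top camera agrees within 2 mm. Moving over it and lowering the nose to just into the hole.

Request:
drive_tool:
  plan:
    - [[2, -0.1, 1.5, 0, 0, 0, 0], [2, -0.2, 3.5, 0, 0, 0, 0], [2, -0.2, 4.6, 0, 0, 0, 0], [2, -0.2, 4.6, -1, 0, 0, 0], [2, -0.2, 4.6, -3, 0, 0, 0], [2, -0.2, 4.6, -5, 0, 0, 0], [2, -0.2, 4.6, -7, 0, 0, 0], [2, -0.2, 4.6, -7.8, 0, 0, 0], [2, -0.2, 4.6, -7.8, 0, 0, 0], [2, -0.2, 4.6, -7.8, 0, 0, 0], [2, -0.2, 4.6, -7.8, 0, 0, 0], [2, -0.2, 4.6, -7.8, 0, 0, 0]]

```text
time_s: 9.03
tcp_pos: [0.517, -0.2199, 0.1074]
tcp_rot: [3.139, 0.001, 1.571]
wrist_force: [-0.9, -0.6, -2.0]
gripper_width: 0.0264
finger_force: 59.4
```

```bash
python3 - <<'E'
from h import *
np.set_printoptions(precision=4,suppress=True)
o=observe();print(o['time_s'],o['gripper_width'],o['finger_force'],o['tcp_pos'],o['tcp_rot'],o['wrist_force'])
a,d,W=look("wrist");b,_,V=look("side")
A=cv2.resize(a[100:310,140:420],(400,300));B=cv2.resize(b[120:225,260:400],(400,300),interpolation=2)
cv2.imwrite("pics/x5.png",np.hstack([A,B])[...,::-1])
E
```

```text
9.0333 0.026386148766088576 59.44008811376989 [ 0.517  -0.2199  0.1074] [3.1391 0.0014 1.5708] [-0.9193 -0.6496 -2.0232]
```

View pics/x5.png

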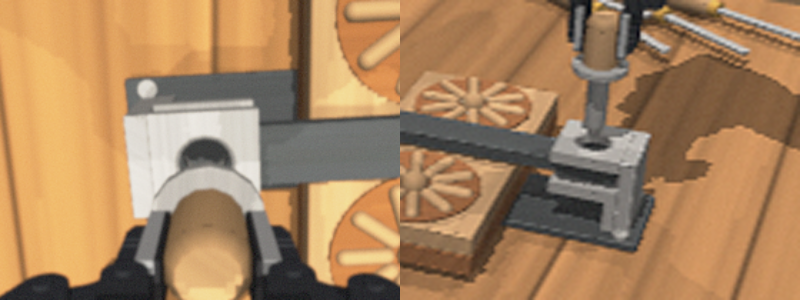

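The nose sits directly over the hole: side crop (597,135) against hole centre (596,143). Lowering through the upper cheek and into the lug.

Request:
drive_tool:
  plan:
    - [[2, 0, 0.1, -0.4, 0, 0, 0], [2, 0, 0.1, -0.8, 0, 0, 0], [2, 0, 0.1, -1.2, 0, 0, 0], [2, 0, 0.1, -1.5, 0, 0, 0], [2, 0, 0.1, -1.8, 0, 0, 0], [2, 0, 0.1, -2.1, 0, 0, 0], [2, 0, 0.1, -2.4, 0, 0, 0], [2, 0, 0.1, -2.7, 0, 0, 0], [2, 0, 0.1, -3.0, 0, 0, 0], [2, 0, 0.1, -3.0, 0, 0, 0]]

```text
time_s: 9.97
tcp_pos: [0.5154, -0.218, 0.0752]
tcp_rot: [-3.141, -0.001, 1.571]
wrist_force: [-0.2, -0.1, -3.4]
gripper_width: 0.0262
finger_force: 59.5
```

Request:
drive_tool:
  plan:
    - [[2, 0, 0, -0.3, 0, 0, 0], [2, 0, 0, -0.6, 0, 0, 0], [2, 0, 0, -0.9, 0, 0, 0], [2, 0, 0, -1.2, 0, 0, 0], [2, 0, 0, -1.5, 0, 0, 0], [2, 0, 0, -1.8, 0, 0, 0], [2, 0, 0, -2.1, 0, 0, 0], [2, 0, 0, -2.4, 0, 0, 0], [2, 0, 0, -2.4, 0, 0, 0], [2, 0, 0, -2.4, 0, 0, 0]]

```text
time_s: 10.8
tcp_pos: [0.5156, -0.2181, 0.0516]
tcp_rot: [-3.141, -0.0, 1.571]
wrist_force: [-0.5, -0.8, -3.0]
gripper_width: 0.0262
finger_force: 59.5
```

Request:
drive_tool:
  plan:
    - [[2, 0, 0, -0.1, 0, 0, 0], [2, 0, 0, -0.2, 0, 0, 0], [2, 0, 0, -0.3, 0, 0, 0], [2, 0, 0, -0.3, 0, 0, 0]]

```text
time_s: 11.13
tcp_pos: [0.5157, -0.2182, 0.0488]
tcp_rot: [-3.142, -0.0, 1.571]
wrist_force: [0.8, 0.1, -1.7]
gripper_width: 0.0262
finger_force: 59.5
```

Request:
drive_tool:
  plan:
    - [[2, 0, 0, -0.1, 0, 0, 0], [2, 0, 0, -0.2, 0, 0, 0], [2, 0, 0, -0.3, 0, 0, 0], [2, 0, 0, -0.3, 0, 0, 0]]

```text
time_s: 11.47
tcp_pos: [0.5159, -0.2183, 0.0466]
tcp_rot: [3.141, 0.0, 1.571]
wrist_force: [-1.6, 0.0, 3.5]
gripper_width: 0.0262
finger_force: 59.9
```

```bash
python3 - <<'E'
from h import *
np.set_printoptions(precision=4,suppress=True)
o=observe();print(o['tcp_pos'],o['wrist_force'],o['moment'])
for n in("wrist","side"):
    a,d,W=look(n);g=np.ptp(a.astype(int),axis=-1)<35
    m=g&(np.hypot(W[...,0]-.516,W[...,1]+.218)<.023)&(W[...,2]>.064)&(W[...,2]<.09);print(n,np.histogram(W[m][:,2],np.arange(.064,.0901,.002))[0])
E
```

```text
[ 0.5159 -0.2183  0.0466] [-1.5785  0.0071  3.5269] [ 0.1757  0.3303 -0.0554]
wrist [   0    0    0   36  346   84  211 1163   43    2    2    0   14]
side [ 0  0  7  7  6 21 37  0  1  1  2  3  5]
```

The collar top is at about 0.079 and contact has begun. I'll press a little more to seat it.

Request:
drive_tool:
  plan:
    - [[2, 0, 0, -0.1, 0, 0, 0], [2, 0, 0, -0.2, 0, 0, 0], [2, 0, 0, -0.2, 0, 0, 0]]

```text
time_s: 11.82
tcp_pos: [0.516, -0.2184, 0.0465]
tcp_rot: [3.14, 0.001, 1.571]
wrist_force: [-7.6, 3.0, 18.4]
gripper_width: 0.0259
finger_force: 61.7
```

It stopped solid at 18 N with the collar home. Releasing and lifting.

Request:
drive_tool:
  plan:
    - [[2, 0, 0, 0.2, 0, 0, 0], [4, 0, 0, 0.2, 0, 0, 0], [6, 0, 0, 0.2, 0, 0, 0], [8.5, 0, 0, 0.2, 0, 0, 0], [8.5, 0, 0, 0.2, 0, 0, 0], [8.5, 0, 0, 0.2, 0, 0, 0], [8.5, 0, 0, 0.2, 0, 0, 0], [8.5, 0, 0, 0.2, 0, 0, 0], [8.5, 0, 0, 0.2, 0, 0, 0], [8.5, 0, 0, 2, 0, 0, 0], [8.5, 0, 0, 4.5, 0, 0, 0], [8.5, 0, 0, 8, 0, 0, 0], [8.5, 0, 0, 11, 0, 0, 0], [8.5, 0, 0, 13, 0, 0, 0], [8.5, 0, 0, 13, 0, 0, 0], [8.5, 0, 0, 13, 0, 0, 0]]

```text
time_s: 13.15
tcp_pos: [0.517, -0.2189, 0.1754]
tcp_rot: [3.138, 0.002, 1.571]
wrist_force: [0.4, -0.4, 0.8]
gripper_width: 0.0849
finger_force: 0.0
```

```bash
python3 - <<'E'
from h import *
np.set_printoptions(precision=4,suppress=True)
o=observe();print(o['time_s'],o['tcp_pos'],o['wrist_force'])
for n in("wrist","side","top"):
    a,d,W=look(n);g=np.ptp(a.astype(int),axis=-1)<35
    r=np.hypot(W[...,0]-.516,W[...,1]+.218)
    m=g&(r<.021)&(W[...,2]>.064)&(W[...,2]<.09);print(n,np.histogram(W[m][:,2],np.arange(.064,.0901,.002))[0])
    Q=W[(r<.025)&(W[...,2]>.110)&(W[...,2]<.125)]
    if len(Q): print(np.median(Q,0),Q[:,2].max())
    if n=="side": b=a
    if n=="wrist": w=a
cv2.imwrite("pics/x6.png",np.hstack([cv2.resize(w,(400,300)),cv2.resize(b[110:320,160:440],(400,300))])[...,::-1])
E
```

```text
13.15 [ 0.517  -0.2189  0.1754] [ 0.3893 -0.3927  0.8215]
wrist [  0   0   0   1   2   4  71 518  33   8   3   4   3]
[ 0.5163 -0.2171  0.1162] 0.1186814601062337
side [ 0  0  1  0  0 24 30  0  0  1  0  1  0]
[ 0.5157 -0.2097  0.1133] 0.11572273626116958
top [ 0  0  0  0  1  9 45 44  5  6  3  7  5]
[ 0.5159 -0.2145  0.1145] 0.11973283101782084
```

View pics/x6.png

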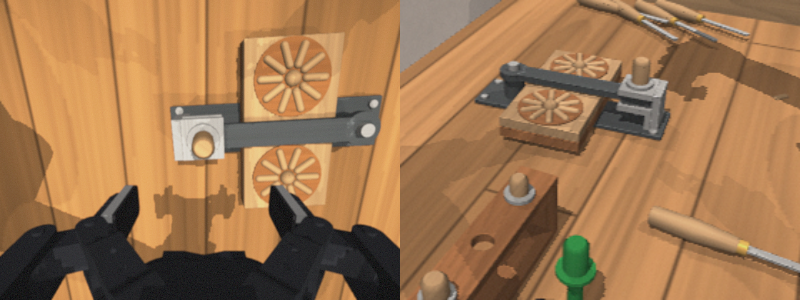

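The pin stands upright in the fork at (640,80) in the side crop. Its grip top is at about 0.116 m (72+44), so the collar is flat on the fork. The other pins are untouched and the gripper is clear.

```bash
python3 -c "
from h import *
print(sign_off())"
```

```text
the job is handed in; nothing more can be done
None
```

The longest pin is through the fork and bar with its collar home on the fork. It was released and handed in at about 13 s, and the other two pins are still in the rack.

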